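# Wake and zero the bench scale, then open the pigment jar and hold its cap above it

### The arm

A 7-joint arm with a two-finger parallel gripper is mounted at the origin on a cart in front of the work surface, level with it; the furniture and walls round the work are solid. World frame = base frame: x ahead of the robot, y to its left, z up, the work surface at z = 0. Lengths are in m, angles in rad, forces in N, time in s.
With the tool pointing down it reaches from about 0.425 to 0.875 m from the base axis. Payload 4.7 kg.
Tool frame: the origin (TCP) lies midway between the tips of the shut fingers; the grasp point (between the pads) lies 19 mm behind it; x points along the fingers, y is the direction in which the jaws open and shut, and the axes are right-handed (so a half turn about x gives the same grasp; the last joint's range is limited). The gripper opens to 87 mm and grips with 3 to 60 N. Pads are 19 mm wide; open, the fingers measure 117 mm over their backs; the gripper's body (75 mm by 190 mm) begins 51 mm behind the grasp point.
Start: joints at [-1.148, 0.321, -0.07, 1.45, 0.023, 1.371, -0.057], TCP at [0.258, 0.596, 0.223] pointing down, gripper open.
Joint ranges: [-2.86, 2.86], [-0.3, 2.09], [-1.38, 1.24], [0.06, 2.45], [-1.56, 4.7], [0.09, 2.05], [-2.69, 2.69]. Speed limits (rad/s): [2.57, 2.57, 3.14, 3.14, 3.14, 3.14, 3.14].

### API

Orientations are given as a rotation vector (axis times angle).
In Python, from bench import ctrl gives the robot as it stands. The module is installed in compiled form; this text tells all that it offers.
- The arm moves only by the tool servo_tool, never from a script. Its arguments are lists of equal length, an entry for each row: "dp": the shift along the tool's x, y, z in units of 25 mm (1.0 is 25 mm), a list of three; "yaw": the turn about the tool's x in units of 6 degrees (1.0 is 6 degrees). A call has exactly 5 rows; each row shifts and turns the commanded pose from where the row before left it, along the tool's axes as they then stand; what a row does not reach is not made up. A row lasts 1/10 s, in which the tool goes at most 50 mm and 8.59 degrees, less where a joint would pass 70% of its speed; a pose out of reach is approached as far as the arm can. A call is refused whole if a number of a shift passes 1 or a number of a turn 1, either way. A call with a gripper value outside its range is refused whole. "fingers" is the opening, from 0 (shut) to 1 (fully open), set as the call begins (left out, the last holds). The fingers move at their own pace and stop on an object; "grip_force" is the grip in N (left out, the last holds). Time passes only in rows, so rows that do not move let the fingers close, or fill a call up. It gives the time, the measured TCP pose, the force and the opening at its end, in the units of the state.
- ctrl.get_state(): the state, without advancing time (a new reading comes with each control period).
- ctrl.get_image(name): name is "scene" or "top"; returns (picture, depth): 480x640x3 uint8, red, green, blue; 480x640 float32, m along the optical axis (not along the pixel's ray), 0 where there is no reading.
- ctrl.camera_info(name): a dict with "fx", "fy", "cx", "cy" (pixels), "extrinsics" (4x4, takes a point from world to camera coordinates). Camera axes: x right, y down, z forward; pixel columns grow to the right and rows downward; lengths in m; the calibration is good to about 2 mm. A picture is of the moment at which its call begins. camera_info takes no time and is no camera call.
- ctrl.close_job(): hands the job in, once; it reports no verdict.
Trained networks look in the newest picture that a camera, given by its name, has taken for a name from the list of things; names that differ only in an ending like _2 or _b are one class to them, and where a whole thing is asked for, a point or a joint stands for the part that bears it (a point fixed in the world has none). Each returns a list of dicts, best first, with "score" (0 to 1); they miss things now and then, are a little off and sometimes report something else, mostly with a low value. They report only what shows in the picture. A call takes as long as a camera call. They do not tell look-alikes from the thing itself.
- ctrl.search_frame(camera, label): "extent" ([left, top, right, bottom] in pixels, round what is visible of it).
- ctrl.cut_out(camera, label): "region" (480x640 bool, what is visible of it) and "extent" ([left, top, right, bottom] in pixels, round what is visible of it).
The state is a dict: "time": time; "joint_positions": joint angles; "qd": joint speeds; "joint_torque": joint torques, N m; "position": TCP position; "tool_rot": TCP orientation; "ft_force": force on the tool from outside, world axes, zero at the start; "torque": the same for the moment, N m; "grip_width": opening from 0.0 (shut) to 1.0 (fully open).
Only numpy, scipy, OpenCV 4.12 (cv2) and the standard library are available. Lean on these libraries where they do the work, as an engineer would, in place of code of your own. Each camera call takes 0.05 s, during which the arm holds its last target.

### The job

Get the pigment jar ready for weighing out: on the scale's keypad press the round key, then the square key, then the long key, each fully and let it come up before the next. Then unscrew the tight cap of the square jar, which is braced in the holder on the scale: turn it counterclockwise until the threads let go, and lift it straight off with the jar staying down in its holder. Finish while still holding the cap level, centred about 2 cm above the jar's mouth; put nothing down and leave the other things on the table where they are.

Things in the scene. Friction and masses are not known exactly. Their poses are not given: they have to be found in the camera images.
- cap: round aluminium-grey screw cap with fine vertical ribs, 57 mm in diameter (58 mm over the ribs), 24 mm high, about 60 g. Origin: centre of its lower rim; z up along the screw axis; top face at z = +24 mm. Screwed on, its rim is 74 mm above the jar's underside, 16 mm above the square body's top edge: fingertips may reach down to the rim, but not onto the jar's body
- cap_grip (a point): point on the cap's axis 13 mm above its rim, where to grip round the skirt (any yaw, 30 N or more). Thread: counterclockwise seen from above it lets go after about 53 degrees from the start, rising 2.3 mm; a stop comes at about 86 degrees, so turn 65 to 75; before that it cannot be lifted off. A sprung seal pushes it up with about 16 N; turning takes about 0.15 to 0.3 N m
- jar: amber jar: square body 64 x 64 x 58 mm, shoulder up to 68 mm, round neck 36 mm in diameter (45 mm over its thread lugs); about 0.45 kg; loose with 1 mm of play in the square holder on the scale, which keeps it from turning but not from being lifted. Origin: centre of its underside; z up; x, y square to its sides. The white disc in its mouth is the sprung seal
- jar_mouth (a point): centre of the jar's mouth (upper rim of the neck), 92 mm above the jar's underside; z up. With the cap screwed on, the cap's lower rim is 18 mm below this point. The seal disc, 27 mm across, stands up to 5 mm above the mouth when the cap is off
- scale: white bench scale, fixed, 170 x 150 mm, 34 mm high, with a steel pan; in the middle of the pan the aluminium jar holder, an open square box 76 mm outside, its top 58 mm above the table. Origin: centre of its underside on the table; z up. Scale and keypad may change sides from one start to another
- holder (a point): centre of the holder's inner floor, 39 mm above the table, on which the jar stands
- keypad: separate keypad of the scale, fixed: a white box 100 x 164 mm and 34 mm high with three black keys in a row along its y axis, on the side nearer the robot, and a dark blank display behind them. Origin: centre of its underside on the table; z up; +x towards the display, +y towards the round key, -y towards the long key
- key_round_top (a point): centre of the top face of the round key (24 mm in diameter, 50 mm from the square key), 42 mm above the table when up; the key is pressed straight down. z is up, x and y are the keypad's axes
- key_square_top (a point): centre of the top face of the square key (23 x 23 mm, in the middle of the row), 42 mm above the table when up; the key is pressed straight down. z is up, x and y are the keypad's axes
- key_long_top (a point): centre of the top face of the long key (16 x 40 mm, the long side along the row, 50 mm from the square key), 42 mm above the table when up; the key is pressed straight down. z is up, x and y are the keypad's axes
- key_round (a joint): travel of the round key: 0 up, 0.005 m fully pressed. Spring key: it starts to move at about 0.7 N, takes about 4 N at 3.5 mm and 5.2 N at the bottom, and comes up by itself. It counts as pressed from 3.5 mm
- key_square (a joint): travel of the square key: 0 up, 0.005 m fully pressed. Spring key: it starts to move at about 0.7 N, takes about 4 N at 3.5 mm and 5.2 N at the bottom, and comes up by itself. It counts as pressed from 3.5 mm
- key_long (a joint): travel of the long key: 0 up, 0.005 m fully pressed. Spring key: it starts to move at about 0.7 N, takes about 4 N at 3.5 mm and 5.2 N at the bottom, and comes up by itself. It counts as pressed from 3.5 mm
- soap_rose_28: loose grey-mauve rose-shaped soap about 69 mm across and 35 mm high, a bystander to leave alone. Origin: centre of its underside
- soap_cloud_37: loose pale pink cloud-shaped soap about 69 mm across and 35 mm high, a bystander to leave alone. Origin: centre of its underside
- dial_timer: loose round kitchen timer, 61 mm in diameter, 42 mm high, a bystander to leave alone. Origin: centre of its underside
Not all that is in view belongs to the job. There is more than one size of the jar; the job needs the smaller.

How it is judged:
By the outcome, as a careful person would: the job done as asked, in the order asked, and still so for the second after the job is handed in, while the arm keeps its last pose, push and grip.
It also fails if it takes over 56 s, if anything falls off the work surface, if the arm or the gripper's body presses on something with over 40 N, if the wrist force passes 120 N, or if a joint passes its speed limit or range.

## Working session

There is one attempt and no reset: what is moved stays moved. The work goes in short steps, Python scripts to look and compute and a tool call to move; the robot and the scene stay as the last step left them, time stands still between calls to the robot, and variables do not carry over. Pictures are saved under pics/ and viewed, and the job is handed in when it is done.

Besides the shell and the picture viewer there is one more tool, called after "Emit:" by a JSON object that holds its "api" and its "payload", one argument or row to a line. servo_tool: Moves the arm, as the interface text tells. Its arguments: {"type":"object","properties":{"dp":{"type":"array","items":{"type":"array","items":{"type":"number"}}},"yaw":{"type":"array","items":{"type":"number"}},"fingers":{"type":"number"},"grip_force":{"type":"number"}},"required":["dp","yaw"]}

```bash
mkdir -p pics
cat > h.py <<'E'
import numpy as np, cv2
from scipy.spatial.transform import Rotation as R
from bench import ctrl
def snap(n,f):
    im,d=ctrl.get_image(n); cv2.imwrite(f'pics/{f}.png',im[:,:,::-1]); np.save(f'pics/{f}_d.npy',d); return im,d
def world(n,u,v,d):
    c=ctrl.camera_info(n);T=np.linalg.inv(np.array(c['extrinsics']))
    p=np.stack([(u-c['cx'])/c['fx']*d,(v-c['cy'])/c['fy']*d,d,np.ones_like(d)],-1)
    return (p@T.T)[...,:3]
def cloud(n,d):
    v,u=np.mgrid[0:480,0:640].astype(float); return world(n,u,v,d.astype(float))
E
python3 - <<'E'
from h import *
s=ctrl.get_state();print({k:np.round(v,3).tolist() for k,v in s.items()})
print(R.from_rotvec(s['tool_rot']).as_matrix().round(3))
for n in('scene','top'):
    snap(n,n+'0');print(ctrl.camera_info(n))
E
```

```text
{'time': 0.0, 'joint_positions': [-1.148, 0.322, -0.07, 1.452, 0.023, 1.371, -0.057], 'qd': [0.0, 0.001, 0.0, -0.001, 0.002, 0.0, -0.001], 'joint_torque': [-0.001, -49.129, -0.404, -31.253, -0.064, 0.043, 0.0], 'position': [0.258, 0.596, 0.221], 'tool_rot': [0.319, 1.547, -0.322], 'ft_force': [-0.246, -0.395, -0.103], 'torque': [0.023, -0.011, 0.004], 'grip_width': 1.002}
[[-0.001  0.397  0.918]
 [-0.002  0.918 -0.397]
 [-1.    -0.002  0.   ]]
{'fx': 490.3961938319365, 'fy': 490.3961938319365, 'cx': 325.14275099799283, 'cy': 246.77758440930847, 'extrinsics': array([[ 0.50675752, -0.86172448, -0.02505463, -0.34971406],
       [-0.41750552, -0.21988955, -0.88166758,  0.29385685],
       [ 0.75424529,  0.45725212, -0.47120541,  0.62495491],
       [ 0.        ,  0.        ,  0.        ,  1.        ]])}
{'fx': 466.2142252625274, 'fy': 466.2142252625274, 'cx': 318.1322601686105, 'cy': 238.05325395156345, 'extrinsics': array([[ 0.04828775, -0.99883022,  0.00254637, -0.10105225],
       [-0.97633388, -0.04773793, -0.21093421,  0.56631593],
       [ 0.21080903,  0.00769943, -0.97749694,  0.89693218],
       [ 0.        ,  0.        ,  0.        ,  1.        ]])}
```

View pics/scene0.png

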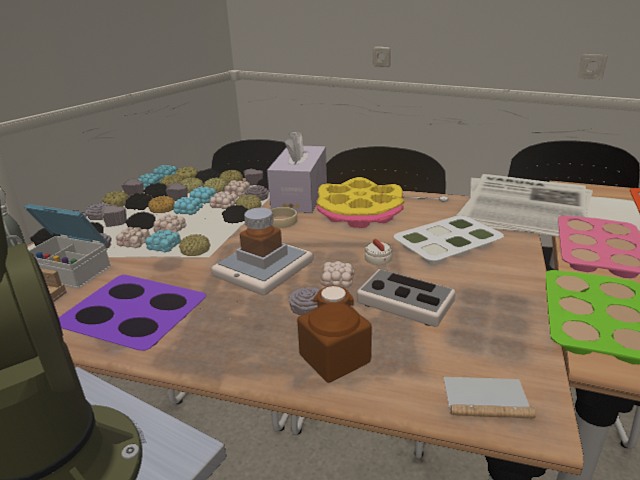

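View pics/top0.png

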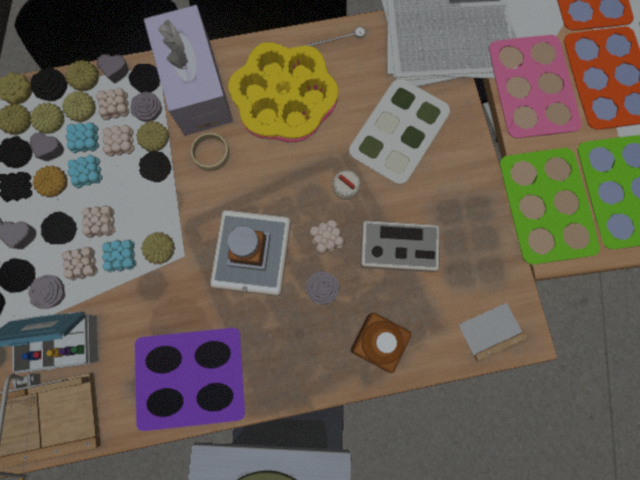

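The top view shows the scale with the capped small jar at (245,245). The keypad is at (400,246), with the round key at (377,252), the square key at (401,253) and the long key at (425,254). The larger uncapped jar at (382,342) is a decoy. The rose soap, cloud soap and timer are at (322,288), (326,236) and (346,184).

Run:
```python
from h import *
for n in('top','scene'):
    d=np.load(f'pics/{n}0_d.npy');P=cloud(n,d)
    for l in('cap','jar','scale','keypad','key_round','key_square','key_long','dial_timer','soap_rose_28','soap_cloud_37'):
        for r in ctrl.cut_out(n,l)[:2]:
            m=r['region']&(d>0)
            p=P[m]
            if len(p)<5: continue
            zt=np.percentile(p[:,2],95); t=p[p[:,2]>zt-.006]
            rect=cv2.minAreaRect((t[:,:2]*1000).astype(np.float32))
            print(n,l,round(r['score'],2),np.round(r['extent']),'ztop',zt.round(4),'med',np.median(t,0).round(4),'rect',[np.round(x,1) for x in rect], 'enc',cv2.minEnclosingCircle((t[:,:2]*1000).astype(np.float32)))
```

```text
top cap 0.65 [226. 228. 265. 256.] ztop 0.139 med [0.5415 0.068  0.1368] rect [array([541.3,  68.1]), array([55.6, 55.2]), np.float64(1.3)] enc ((541.6661987304688, 67.3586196899414), 28.794254302978516)
top jar 0.91 [352. 311. 412. 373.] ztop 0.1309 med [ 0.3679 -0.2066  0.1293] rect [array([ 368.1, -206.8]), array([48.1, 47.8]), np.float64(2.5)] enc ((368.0933532714844, -206.99453735351562), 24.809051513671875)
top jar 0.84 [233. 230. 266. 265.] ztop 0.0999 med [0.5187 0.0473 0.0964] rect [array([541.2,  65.3]), array([58. , 62.1]), np.float64(83.7)] enc ((540.5121459960938, 64.96284484863281), 39.84840393066406)
top scale 0.8 [210. 208. 288. 296.] ztop 0.0527 med [0.5104 0.0372 0.0571] rect [array([541.5,  68. ]), array([76.9, 76.5]), np.float64(86.1)] enc ((541.4349975585938, 66.87149810791016), 53.213626861572266)
top keypad 0.89 [361. 218. 440. 272.] ztop 0.0414 med [ 0.568  -0.2513  0.0376] rect [array([ 570.2, -247.4]), array([152.1,  90.1]), np.float64(89.8)] enc ((568.5821533203125, -247.4412078857422), 85.63007354736328)
top key_round 0.6 [373. 248. 384. 255.] ztop 0.0442 
[... 3798 characters left out ...]
5, -89.02635955810547), 26.151174545288086)
scene soap_rose_28 0.34 [245. 209. 272. 228.] ztop 0.1391 med [0.5391 0.0633 0.1381] rect [array([541.4,  65.8]), array([55.1, 53.3]), np.float64(26.8)] enc ((541.2737426757812, 65.85701751708984), 29.301952362060547)
scene soap_cloud_37 0.72 [322. 259. 356. 284.] ztop 0.0343 med [ 0.5797 -0.0949  0.0314] rect [array([581.6, -93.1]), array([55.9, 56.2]), np.float64(23.1)] enc ((579.98095703125, -91.37308502197266), 35.722896575927734)
scene soap_cloud_37 0.67 [244. 208. 273. 232.] ztop 0.1392 med [0.539  0.0638 0.1381] rect [array([542. ,  66.4]), array([55.9, 57.1]), np.float64(65.1)] enc ((542.1991577148438, 68.67106628417969), 30.64896011352539)
```

Both cameras agree on these positions, and the heights match the given sizes:

| Point | x (m) | y (m) | z (m) |
|---|---|---|---|
| Round key | 0.5525 | -0.198 | top at about 0.042 |
| Square key | 0.5525 | -0.248 | top at about 0.042 |
| Long key | 0.5515 | -0.298 | top at about 0.042 |
| Cap axis | 0.5415 | 0.067 | top at 0.137, rim at 0.113 |

First I'll turn the tool so that y points along +x. Then +z means world -y, and joint 7 has room for the counterclockwise turn.

Emit:
{"api": "servo_tool", "payload": {
  "dp": [
    [0, 0, 0],
    [0, 0, 0],
    [0, 0, 0],
    [0, 0, 0],
    [0, 0, 0]
  ],
  "yaw": [1, 1, 1, 1, 1],
  "fingers": 0,
  "grip_force": 20
}}

```text
time: 1.6
position: [0.2584, 0.5965, 0.2226]
tool_rot: [0.731, 1.444, -0.731]
ft_force: [-0.6, 0.2, 0.5]
grip_width: 0.63
```

Emit:
{"api": "servo_tool", "payload": {
  "dp": [
    [0, 0, 0],
    [0, 0, 0],
    [0, 0, 0],
    [0, 0, 0],
    [0, 0, 0]
  ],
  "yaw": [1, 1, 1, 1, 1]
}}

```text
time: 2.1
position: [0.2584, 0.5965, 0.2226]
tool_rot: [1.128, 1.259, -1.127]
ft_force: [0.6, -0.3, 0.2]
grip_width: 0.173
```

Emit:
{"api": "servo_tool", "payload": {
  "dp": [
    [0, 0, 0],
    [0, 0, 0],
    [0, 0.5, 0.5],
    [0, 0.5, 1],
    [0, 0.5, 1]
  ],
  "yaw": [1, 0.1, 0, 0, 0]
}}

```text
time: 2.6
position: [0.2973, 0.5322, 0.2224]
tool_rot: [1.208, 1.209, -1.208]
ft_force: [0.8, -0.4, 0.5]
grip_width: 0.006
```

```bash
cat > st.py <<'E'
from h import *
s=ctrl.get_state();print({k:np.round(s[k],4).tolist() for k in ('time','position','joint_positions','ft_force','torque','grip_width')})
M=R.from_rotvec(s['tool_rot']).as_matrix();print(M.round(3))
E
python3 st.py
```

```text
{'time': 2.6, 'position': [0.2973, 0.5322, 0.2224], 'joint_positions': [-1.1977, 0.2333, 0.1095, 1.5627, -0.025, 1.3474, -1.084], 'ft_force': [0.7842, -0.4211, 0.4765], 'torque': [-0.1457, 0.0278, 0.0166], 'grip_width': 0.0062}
[[ 0.001  1.     0.002]
 [-0.001  0.002 -1.   ]
 [-1.     0.001  0.001]]
```

Emit:
{"api": "servo_tool", "payload": {
  "dp": [
    [0, 0.4, 1],
    [0, 0.4, 1],
    [0, 0.4, 1],
    [0, 0.4, 1],
    [0, 0.4, 1]
  ],
  "yaw": [0, 0, 0, 0, 0]
}}

```text
time: 3.1
position: [0.3471, 0.4065, 0.2227]
tool_rot: [1.209, 1.209, -1.209]
ft_force: [0.5, 0.7, 0.4]
grip_width: 0.008
```

Emit:
{"api": "servo_tool", "payload": {
  "dp": [
    [0, 0.4, 1],
    [0, 0.4, 1],
    [0, 0.4, 1],
    [0, 0.4, 1],
    [0, 0.4, 1]
  ],
  "yaw": [0, 0, 0, 0, 0]
}}

```text
time: 3.6
position: [0.3966, 0.2814, 0.2227]
tool_rot: [1.209, 1.209, -1.209]
ft_force: [0.2, -0.1, 0.4]
grip_width: 0.006
```

Emit:
{"api": "servo_tool", "payload": {
  "dp": [
    [0, 0.4, 1],
    [0, 0.4, 1],
    [0, 0.4, 1],
    [0, 0.4, 1],
    [0, 0.4, 1]
  ],
  "yaw": [0, 0, 0, 0, 0]
}}

```text
time: 4.1
position: [0.4461, 0.1563, 0.2227]
tool_rot: [1.209, 1.209, -1.208]
ft_force: [0.5, 0.0, -1.0]
grip_width: 0.011
```

Emit:
{"api": "servo_tool", "payload": {
  "dp": [
    [0, 0.4, 1],
    [0, 0.4, 1],
    [0, 0.4, 1],
    [0, 0.4, 1],
    [0, 0.4, 1]
  ],
  "yaw": [0, 0, 0, 0, 0]
}}

```text
time: 4.6
position: [0.4957, 0.0313, 0.2227]
tool_rot: [1.209, 1.209, -1.208]
ft_force: [-0.0, -0.4, -0.2]
grip_width: 0.001
```

Emit:
{"api": "servo_tool", "payload": {
  "dp": [
    [0, 0.4, 1],
    [0, 0.4, 1],
    [0, 0.4, 1],
    [0, 0.4, 1],
    [0, 0.4, 1]
  ],
  "yaw": [0, 0, 0, 0, 0]
}}

```text
time: 5.1
position: [0.5453, -0.0937, 0.2227]
tool_rot: [1.209, 1.21, -1.208]
ft_force: [1.3, -0.9, -1.5]
grip_width: 0.003
```

Emit:
{"api": "servo_tool", "payload": {
  "dp": [
    [0, 0, 1],
    [0, 0, 1],
    [0, 0, 1],
    [0, 0, 0.6],
    [0, 0, 0]
  ],
  "yaw": [0, 0, 0, 0, 0]
}}

```text
time: 5.6
position: [0.544, -0.1855, 0.2228]
tool_rot: [1.212, 1.206, -1.213]
ft_force: [0.4, -0.6, 0.7]
grip_width: 0.002
```

```bash
python3 st.py
```

```text
{'time': 5.6, 'position': [0.544, -0.1855, 0.2228], 'joint_positions': [-0.4163, 0.1956, 0.799, 1.6687, -0.1423, 1.3375, 0.4013], 'ft_force': [0.3725, -0.5815, 0.6866], 'torque': [-0.103, 0.0899, 0.0198], 'grip_width': 0.0024}
[[-0.     1.    -0.005]
 [-0.001 -0.005 -1.   ]
 [-1.    -0.     0.001]]
```

Emit:
{"api": "servo_tool", "payload": {
  "dp": [
    [1, 0.34, 0.5],
    [1, 0, 0],
    [1, 0, 0],
    [1, 0, 0],
    [1, 0, 0]
  ],
  "yaw": [0, 0, 0, 0, 0]
}}

```text
time: 6.1
position: [0.5539, -0.1926, 0.0966]
tool_rot: [1.209, 1.211, -1.207]
ft_force: [-0.1, 0.6, -0.6]
grip_width: 0.007
```

Emit:
{"api": "servo_tool", "payload": {
  "dp": [
    [1, 0, 0],
    [0.6, 0, 0],
    [0, 0, 0],
    [0, 0, 0],
    [0, 0, 0]
  ],
  "yaw": [0, 0, 0, 0, 0]
}}

```text
time: 6.6
position: [0.5552, -0.194, 0.059]
tool_rot: [1.21, 1.207, -1.208]
ft_force: [-0.1, -0.1, 0.6]
grip_width: 0.007
```

```bash
python3 - <<'E'
from h import *
snap('top','top1');im,_=snap('scene','scene1')
a=cv2.imread('pics/scene1.png')[200:360,280:500];b=cv2.imread('pics/top1.png')[190:310,330:470]
cv2.imwrite('pics/z1.png',np.hstack([cv2.resize(a,(400,300)),cv2.resize(b,(400,300))]))
E
python3 st.py
```

```text
{'time': 6.7, 'position': [0.5551, -0.1939, 0.0589], 'joint_positions': [-0.3246, 0.3958, 0.7434, 1.8163, -0.3072, 1.0456, 0.5359], 'ft_force': [-0.6098, -0.3379, -0.1222], 'torque': [-0.0983, 0.0366, -0.0003], 'grip_width': 0.0063}
[[ 0.002  1.    -0.   ]
 [-0.    -0.    -1.   ]
 [-1.     0.002  0.   ]]
```

View pics/z1.png

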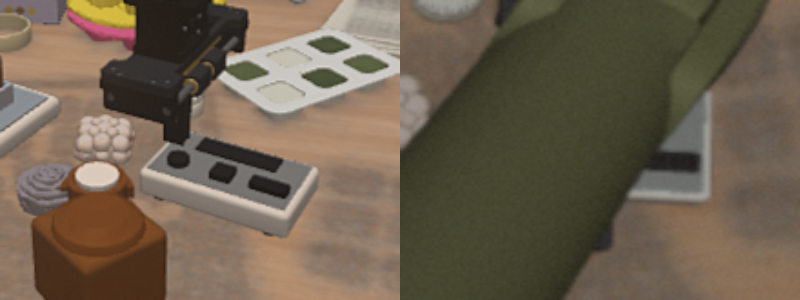

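The scene crop shows the shut fingertips just above the round key, with crop pixel (178,140) above the key at (178,158). I'll correct x by -2.6 mm and y by -4 mm, then press.

Emit:
{"api": "servo_tool", "payload": {
  "dp": [
    [0.3, -0.1, 0.16],
    [0.3, 0, 0],
    [0.32, 0, 0],
    [0, 0, 0],
    [0, 0, 0]
  ],
  "yaw": [0, 0, 0, 0, 0]
}}

```text
time: 7.2
position: [0.5516, -0.1985, 0.037]
tool_rot: [1.211, 1.21, -1.21]
ft_force: [-7.8, 2.2, 20.5]
grip_width: 0.005
```

```bash
python3 st.py
```

```text
{'time': 7.2, 'position': [0.5516, -0.1985, 0.037], 'joint_positions': [-0.3033, 0.4238, 0.7313, 1.8336, -0.3316, 1.0101, 0.5623], 'ft_force': [-7.7741, 2.1634, 20.497], 'torque': [0.3326, 1.7761, 0.0054], 'grip_width': 0.0055}
[[-0.     1.    -0.001]
 [ 0.001 -0.001 -1.   ]
 [-1.    -0.    -0.001]]
```

The round key bottomed out at z = 0.037. Next I'll lift, let it come up, and move 50 mm to the square key.

Emit:
{"api": "servo_tool", "payload": {
  "dp": [
    [-0.4, 0, 0],
    [-0.5, 0, 0],
    [0, 0, 0],
    [0, 0, 1],
    [0, 0, 1]
  ],
  "yaw": [0, 0, 0, 0, 0]
}}

```text
time: 7.7
position: [0.5519, -0.2466, 0.0564]
tool_rot: [1.208, 1.211, -1.207]
ft_force: [0.7, -1.2, 0.9]
grip_width: 0.003
```

Emit:
{"api": "servo_tool", "payload": {
  "dp": [
    [0, 0, 0],
    [0, 0, 0],
    [0, 0, 0],
    [0, 0, 0],
    [0, 0, 0]
  ],
  "yaw": [0, 0, 0, 0, 0]
}}

```text
time: 8.2
position: [0.5519, -0.2465, 0.0569]
tool_rot: [1.209, 1.21, -1.208]
ft_force: [0.0, -0.1, -0.3]
grip_width: 0.005
```

Emit:
{"api": "servo_tool", "payload": {
  "dp": [
    [0.3, 0, 0.06],
    [0.3, 0, 0],
    [0.24, 0, 0],
    [0, 0, 0],
    [0, 0, 0]
  ],
  "yaw": [0, 0, 0, 0, 0]
}}

```text
time: 8.7
position: [0.5518, -0.2491, 0.0372]
tool_rot: [1.211, 1.21, -1.209]
ft_force: [-2.7, 2.6, 13.0]
grip_width: 0.004
```

Emit:
{"api": "servo_tool", "payload": {
  "dp": [
    [-0.4, 0, 0],
    [-0.5, 0, 0],
    [0, 0, 0],
    [0, 0, 1],
    [0, 0, 1]
  ],
  "yaw": [0, 0, 0, 0, 0]
}}

```text
time: 9.2
position: [0.5519, -0.2983, 0.0582]
tool_rot: [1.208, 1.211, -1.207]
ft_force: [0.2, 0.6, 0.2]
grip_width: 0.001
```

Emit:
{"api": "servo_tool", "payload": {
  "dp": [
    [0, 0, 0],
    [0, 0, 0],
    [0, 0, 0],
    [0, 0, 0],
    [0, 0, 0]
  ],
  "yaw": [0, 0, 0, 0, 0]
}}

```text
time: 9.7
position: [0.5519, -0.298, 0.0584]
tool_rot: [1.209, 1.21, -1.208]
ft_force: [0.7, 0.3, -0.4]
grip_width: 0.006
```

The square key reached the bottom at 13 N. Now the long key: down 22 mm.

Emit:
{"api": "servo_tool", "payload": {
  "dp": [
    [0.3, 0, 0],
    [0.3, 0, 0],
    [0.29, 0, 0],
    [0, 0, 0],
    [0, 0, 0]
  ],
  "yaw": [0, 0, 0, 0, 0]
}}

```text
time: 10.2
position: [0.5517, -0.2988, 0.0373]
tool_rot: [1.211, 1.21, -1.209]
ft_force: [-2.2, 2.5, 10.9]
grip_width: 0.003
```

Emit:
{"api": "servo_tool", "payload": {
  "dp": [
    [-0.5, 0, 0],
    [-1, 0, 0],
    [-1, 0, 0],
    [-1, 0, 0],
    [-1, 0, -0.5]
  ],
  "yaw": [0, 0, 0, 0, 0]
}}

```text
time: 10.7
position: [0.5505, -0.2886, 0.1497]
tool_rot: [1.21, 1.207, -1.213]
ft_force: [0.5, 0.2, 0.3]
grip_width: 0.007
```

Emit:
{"api": "servo_tool", "payload": {
  "dp": [
    [-1, 0, -1],
    [-1, 0, -1],
    [-0.5, 0, -1],
    [0, -0.2, -1],
    [0, -0.2, -1]
  ],
  "yaw": [0, 0, 0, 0, 0],
  "fingers": 1
}}

```text
time: 11.2
position: [0.5415, -0.1608, 0.2117]
tool_rot: [1.21, 1.208, -1.209]
ft_force: [-0.6, 0.6, -0.1]
grip_width: 0.372
```

Emit:
{"api": "servo_tool", "payload": {
  "dp": [
    [0, 0, -1],
    [0, 0, -1],
    [0, 0, -1],
    [0, 0, -1],
    [0, 0, -1]
  ],
  "yaw": [0, 0, 0, 0, 0]
}}

```text
time: 11.7
position: [0.5413, -0.0358, 0.2111]
tool_rot: [1.21, 1.209, -1.21]
ft_force: [0.1, 0.9, 0.8]
grip_width: 0.833
```

Emit:
{"api": "servo_tool", "payload": {
  "dp": [
    [0, 0, -1],
    [0, 0, -1],
    [0, 0, -1],
    [0, 0, -0.8],
    [0, 0, 0]
  ],
  "yaw": [0, 0, 0, 0, 0]
}}

```text
time: 12.2
position: [0.5412, 0.062, 0.2108]
tool_rot: [1.206, 1.213, -1.206]
ft_force: [0.6, 0.4, -0.6]
grip_width: 1.002
```

Emit:
{"api": "servo_tool", "payload": {
  "dp": [
    [0, 0, 0],
    [0, 0, 0],
    [0, 0, 0],
    [0, 0, 0],
    [0, 0, 0]
  ],
  "yaw": [0, 0, 0, 0, 0]
}}

```text
time: 12.7
position: [0.5418, 0.0577, 0.2114]
tool_rot: [1.21, 1.208, -1.21]
ft_force: [-0.2, -0.8, -0.1]
grip_width: 1.0
```

```bash
python3 st.py
```

```text
{'time': 12.7, 'position': [0.5418, 0.0577, 0.2114], 'joint_positions': [-0.727, 0.1072, 0.6177, 1.7505, -0.0643, 1.304, -0.0964], 'ft_force': [-0.2364, -0.7892, -0.0748], 'torque': [-0.082, 0.071, 0.0293], 'grip_width': 1.0005}
[[ 0.     1.    -0.001]
 [ 0.    -0.001 -1.   ]
 [-1.     0.    -0.   ]]
```

Emit:
{"api": "servo_tool", "payload": {
  "dp": [
    [0.6, -0.02, -0.37],
    [0.6, 0, 0],
    [0.6, 0, 0],
    [0, 0, 0],
    [0, 0, 0]
  ],
  "yaw": [0, 0, 0, 0, 0]
}}

```text
time: 13.2
position: [0.5408, 0.0673, 0.1655]
tool_rot: [1.208, 1.209, -1.211]
ft_force: [0.3, 0.4, 0.8]
grip_width: 1.001
```

```bash
python3 - <<'E'
from h import *
snap('scene','scene2')
cv2.imwrite('pics/z2.png',cv2.resize(cv2.imread('pics/scene2.png')[100:310,150:430],(800,600)))
E
python3 st.py
```

```text
{'time': 13.25, 'position': [0.5413, 0.0674, 0.1662], 'joint_positions': [-0.7286, 0.1454, 0.6094, 1.8075, -0.0882, 1.2159, -0.0941], 'ft_force': [0.0312, 0.0038, -0.7381], 'torque': [-0.0846, 0.0321, 0.049], 'grip_width': 1.0008}
[[-0.     1.    -0.001]
 [-0.    -0.001 -1.   ]
 [-1.    -0.     0.   ]]
```

View pics/z2.png

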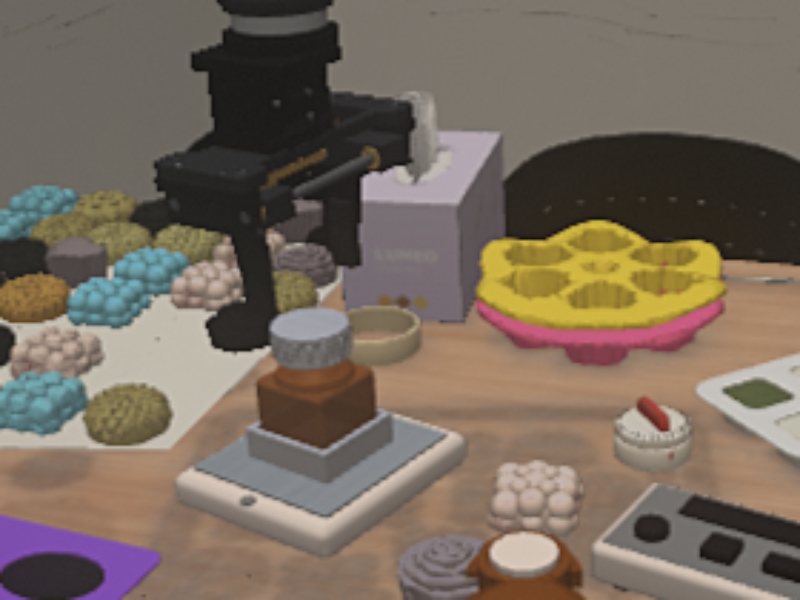

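The fingers straddle the cap: near finger at (260,300), far finger at (345,230), cap at (312,338). All the keys are up again. I'll go down to rim height and grip.

Emit:
{"api": "servo_tool", "payload": {
  "dp": [
    [0.7, 0, 0],
    [0.7, 0, 0],
    [0.5, 0, 0],
    [0.17, 0, 0],
    [0, 0, 0]
  ],
  "yaw": [0, 0, 0, 0, 0]
}}

```text
time: 13.75
position: [0.5411, 0.0675, 0.1144]
tool_rot: [1.209, 1.209, -1.21]
ft_force: [-0.1, -0.0, 0.5]
grip_width: 1.001
```

Emit:
{"api": "servo_tool", "payload": {
  "dp": [
    [0, 0, 0],
    [0, 0, 0],
    [0, 0, 0],
    [0, 0, 0],
    [0, 0, 0]
  ],
  "yaw": [0, 0, 0, 0, 0],
  "fingers": 0,
  "grip_force": 25
}}

```text
time: 14.25
position: [0.5419, 0.0677, 0.115]
tool_rot: [1.211, 1.208, -1.208]
ft_force: [1.2, -0.2, -2.0]
grip_width: 0.644
```

Emit:
{"api": "servo_tool", "payload": {
  "dp": [
    [0, 0, 0],
    [0, 0, 0],
    [0, 0, 0],
    [0, 0, 0],
    [0, 0, 0]
  ],
  "yaw": [0, 0, 0, 0, 0]
}}

```text
time: 14.75
position: [0.5418, 0.0677, 0.1149]
tool_rot: [1.21, 1.208, -1.208]
ft_force: [3.4, 1.4, 2.0]
grip_width: 0.643
```

```bash
python3 st.py
```

```text
{'time': 14.75, 'position': [0.5418, 0.0677, 0.1149], 'joint_positions': [-0.7145, 0.1992, 0.6043, 1.8646, -0.1258, 1.1142, -0.0644], 'ft_force': [3.4016, 1.4152, 2.0079], 'torque': [-0.0153, -0.5789, -0.0464], 'grip_width': 0.6425}
[[ 0.001  1.    -0.   ]
 [ 0.    -0.    -1.   ]
 [-1.     0.001 -0.   ]]
```

Emit:
{"api": "servo_tool", "payload": {
  "dp": [
    [0, 0, 0],
    [0, 0, 0],
    [0, 0, 0],
    [-0.01, 0, 0],
    [-0.01, 0, 0]
  ],
  "yaw": [0, 0, -0.5, -0.75, -0.75],
  "grip_force": 55
}}

```text
time: 15.25
position: [0.5412, 0.0675, 0.1153]
tool_rot: [1.052, 1.302, -1.052]
ft_force: [2.5, -1.2, 3.6]
grip_width: 0.637
```

```bash
python3 st.py
```

```text
{'time': 15.25, 'position': [0.5412, 0.0675, 0.1153], 'joint_positions': [-0.6934, 0.1962, 0.5802, 1.8638, -0.1194, 1.116, 0.1424], 'ft_force': [2.5356, -1.2147, 3.5992], 'torque': [-0.1334, -0.2823, -0.2273], 'grip_width': 0.6371}
[[-0.     0.978  0.21 ]
 [ 0.     0.21  -0.978]
 [-1.    -0.    -0.   ]]
```

Emit:
{"api": "servo_tool", "payload": {
  "dp": [
    [-0.01, 0, 0],
    [-0.01, 0, 0],
    [-0.01, 0, 0],
    [-0.01, 0, 0],
    [-0.01, 0, 0]
  ],
  "yaw": [-0.9, -0.9, -0.9, -0.9, -0.9]
}}

```text
time: 15.75
position: [0.5413, 0.067, 0.1165]
tool_rot: [0.692, 1.457, -0.693]
ft_force: [1.5, -0.0, 2.8]
grip_width: 0.639
```

```bash
python3 st.py
```

```text
{'time': 15.75, 'position': [0.5413, 0.067, 0.1165], 'joint_positions': [-0.6478, 0.1905, 0.5286, 1.8611, -0.106, 1.1176, 0.6029], 'ft_force': [1.4529, -0.0369, 2.7865], 'torque': [-0.2527, -0.4138, -0.061], 'grip_width': 0.6388}
[[ 0.     0.775  0.631]
 [-0.     0.631 -0.775]
 [-1.    -0.     0.   ]]
```

Emit:
{"api": "servo_tool", "payload": {
  "dp": [
    [-0.01, 0, 0],
    [-0.01, 0, 0],
    [-0.01, 0, 0],
    [-0.01, 0, 0],
    [-0.01, 0, 0]
  ],
  "yaw": [-1, -1, -1, -1, -1]
}}

```text
time: 16.25
position: [0.5415, 0.0675, 0.1178]
tool_rot: [0.285, 1.551, -0.284]
ft_force: [3.5, 0.4, 1.0]
grip_width: 0.636
```

```bash
python3 st.py;python3 - <<'E'
from h import *
snap('scene','scene3')
cv2.imwrite('pics/z3.png',cv2.resize(cv2.imread('pics/scene3.png')[150:300,200:350],(600,600)))
E
```

```text
{'time': 16.25, 'position': [0.5415, 0.0675, 0.1178], 'joint_positions': [-0.5998, 0.1854, 0.4737, 1.8582, -0.0936, 1.1191, 1.1159], 'ft_force': [3.4966, 0.3614, 0.9849], 'torque': [0.0298, -0.6226, -0.0592], 'grip_width': 0.6364}
[[ 0.001  0.355  0.935]
 [ 0.     0.935 -0.355]
 [-1.     0.     0.001]]
```

View pics/z3.png

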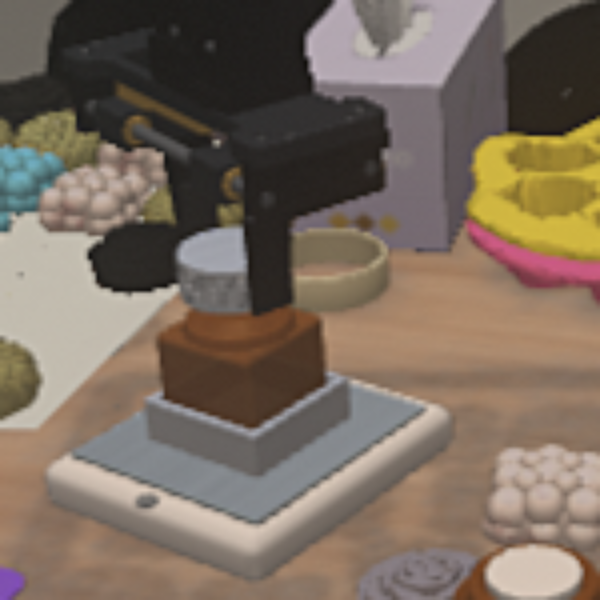

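The tool has turned 69° with no sign of the grip slipping. I'll lift 2 mm as a test before committing.

Emit:
{"api": "servo_tool", "payload": {
  "dp": [
    [-0.02, 0, 0],
    [-0.03, 0, 0],
    [-0.03, 0, 0],
    [0, 0, 0],
    [0, 0, 0]
  ],
  "yaw": [0, 0, 0, 0, 0]
}}

```text
time: 16.8
position: [0.5406, 0.0675, 0.1191]
tool_rot: [0.288, 1.553, -0.289]
ft_force: [1.7, 1.1, -1.5]
grip_width: 0.637
```

```bash
python3 st.py;python3 - <<'E'
from h import *
snap('scene','scene4')
cv2.imwrite('pics/z4.png',cv2.resize(cv2.imread('pics/scene4.png')[150:300,200:350],(600,600)))
E
```

```text
{'time': 16.8, 'position': [0.5406, 0.0675, 0.1191], 'joint_positions': [-0.6009, 0.1837, 0.4743, 1.8572, -0.0926, 1.1235, 1.1103], 'ft_force': [1.6734, 1.0572, -1.4728], 'torque': [0.0716, -0.2575, 0.0021], 'grip_width': 0.6366}
[[-0.001  0.359  0.933]
 [-0.     0.933 -0.359]
 [-1.    -0.001 -0.001]]
```

View pics/z4.png

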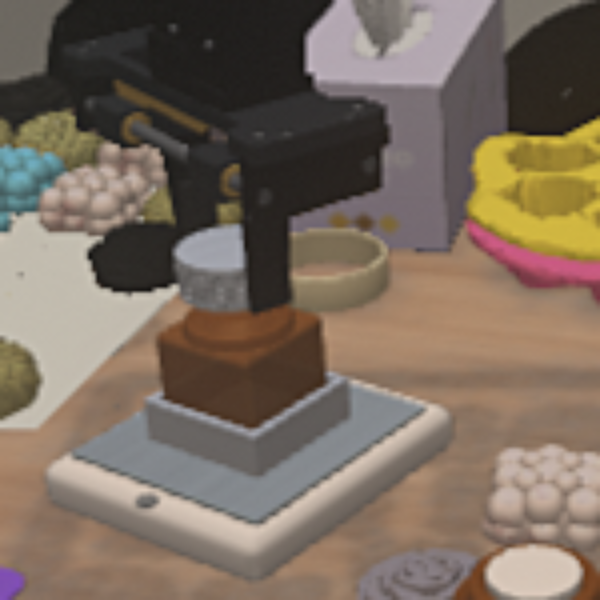

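Emit:
{"api": "servo_tool", "payload": {
  "dp": [
    [-0.05, 0, 0],
    [-0.05, 0, 0],
    [-0.05, 0, 0],
    [0, 0, 0],
    [0, 0, 0]
  ],
  "yaw": [0, 0, 0, 0, 0]
}}

```text
time: 17.35
position: [0.5415, 0.0676, 0.1236]
tool_rot: [0.288, 1.551, -0.288]
ft_force: [1.7, 0.3, -0.0]
grip_width: 0.641
```

```bash
python3 st.py;python3 - <<'E'
from h import *
d0=np.load('pics/scene0_d.npy')
for k in range(2):
    im,d=snap('scene',f'scene5{k}');print(ctrl.get_state()['ft_force'])
cv2.imwrite('pics/z5.png',cv2.resize(cv2.imread('pics/scene51.png')[150:300,200:350],(600,600)))
P0=cloud('scene',d0);P=cloud('scene',d)
m=(abs(P0[...,0]-.535)<.04)&(abs(P0[...,1]-.06)<.04)&(P0[...,2]>.062)&(P0[...,2]<.093)
m2=(abs(P[...,0]-.535)<.04)&(abs(P[...,1]-.06)<.04)&(P[...,2]>.093)&(P[...,2]<.099)
m20=(abs(P0[...,0]-.535)<.04)&(abs(P0[...,1]-.06)<.04)&(P0[...,2]>.093)&(P0[...,2]<.099)
print('flat',m20.sum(),m2.sum(),np.median(P0[m20],0),np.median(P[m2],0))
print('pixdiff body',np.median((d-d0)[m]))
# shoulder pixels height compare
s=(P0[...,2]>.094)&(P0[...,2]<.108)&(abs(P0[...,0]-.535)<.04)&(abs(P0[...,1]-.06)<.04)
print(s.sum(),np.percentile((P-P0)[s][:,2],[10,30,50,70,90]))
E
```

```text
{'time': 17.35, 'position': [0.5415, 0.0676, 0.1236], 'joint_positions': [-0.6015, 0.1792, 0.4746, 1.8523, -0.0903, 1.1304, 1.1089], 'ft_force': [1.6921, 0.2786, -0.0442], 'torque': [0.0599, -0.327, -0.0072], 'grip_width': 0.6409}
[[ 0.001  0.359  0.933]
 [ 0.     0.933 -0.359]
 [-1.     0.     0.001]]
[ 2.04129244  0.27825534 -0.65838507]
[1.45126023 1.03123732 0.42755193]
flat 189 182 [0.5191893  0.04609344 0.09687855] [0.51754079 0.04788705 0.09679797]
pixdiff body -0.00057423115
343 [-0.00140388 -0.00041901  0.00016936  0.00071206  0.0016165 ]
```

View pics/z5.png

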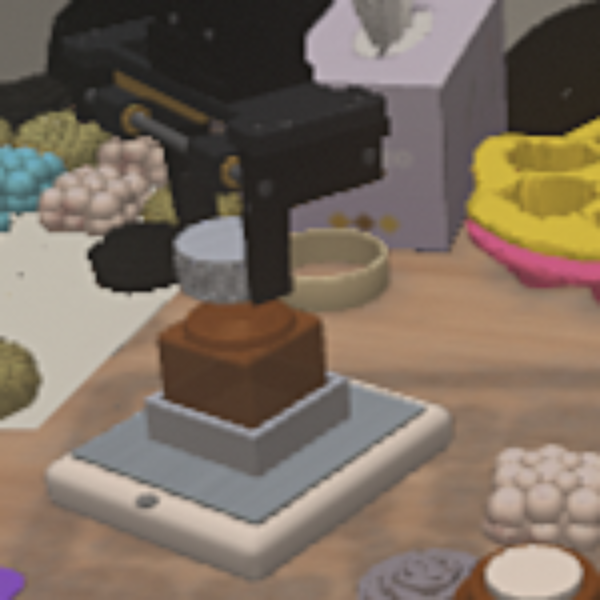

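The cap is clear: the force is near zero, the jar's shoulder height is unchanged, and the gap is widening. I'll lift it straight up to the end height.

Emit:
{"api": "servo_tool", "payload": {
  "dp": [
    [-0.2, 0, 0],
    [-0.3, 0, 0],
    [-0.3, 0, 0],
    [-0.25, 0, 0],
    [-0.13, 0, 0]
  ],
  "yaw": [0, 0, 0, 0, 0]
}}

```text
time: 17.95
position: [0.5416, 0.0676, 0.1539]
tool_rot: [0.288, 1.55, -0.287]
ft_force: [0.1, 0.2, -1.3]
grip_width: 0.64
```

Emit:
{"api": "servo_tool", "payload": {
  "dp": [
    [0, 0, 0],
    [0, 0, 0],
    [0, 0, 0],
    [0, 0, 0],
    [0, 0, 0]
  ],
  "yaw": [0, 0, 0, 0, 0]
}}

```text
time: 18.45
position: [0.5411, 0.0675, 0.1526]
tool_rot: [0.288, 1.552, -0.288]
ft_force: [-0.5, 0.6, -0.7]
grip_width: 0.637
```

```bash
python3 st.py;python3 - <<'E'
from h import *
im,d=snap('scene','scene6')
cv2.imwrite('pics/z6.png',cv2.resize(cv2.imread('pics/scene6.png')[150:300,200:350],(600,600)))
P=cloud('scene',d)
for l in('cap','jar'):
    for r in ctrl.cut_out('scene',l)[:3]:
        p=P[r['region']&(d>0)]; zt=np.percentile(p[:,2],95);t=p[p[:,2]>zt-.005]
        print(l,round(r['score'],2),np.round(r['extent']),p[:,2].min().round(4),zt.round(4),[np.round(x,1) for x in cv2.minEnclosingCircle((t[:,:2]*1000).astype(np.float32))])
m=(abs(P[...,0]-.541)<.022)&(abs(P[...,1]-.067)<.022)
for a,b in((.15,.17),(.17,.185),(.125,.14),(.093,.1)):
    q=P[m&(P[...,2]>a)&(P[...,2]<b)]; print(a,b,len(q),np.median(q,0) if len(q) else '')
for n in ('cap','jar'):pass
im,dt=snap('top','top6')
E
```

```text
{'time': 18.45, 'position': [0.5411, 0.0675, 0.1526], 'joint_positions': [-0.6076, 0.1505, 0.4767, 1.8203, -0.0741, 1.1887, 1.0961], 'ft_force': [-0.4591, 0.563, -0.6552], 'torque': [-0.0702, -0.0025, -0.0162], 'grip_width': 0.6368}
[[-0.     0.359  0.933]
 [-0.     0.933 -0.359]
 [-1.    -0.    -0.   ]]
cap 0.58 [239. 190. 260. 216.] 0.1379 0.177 [array([538.9,  68.8]), np.float64(29.9)]
jar 0.83 [238. 214. 281. 256.] -0.0005 0.1323 [array([540.4,  66.1]), np.float64(18.2)]
jar 0.68 [296. 287. 372. 381.] -0.0003 0.1304 [array([ 368.8, -207.7]), np.float64(25.6)]
0.15 0.17 35 [0.52193508 0.04877139 0.16121803]
0.17 0.185 129 [0.53363487 0.07271302 0.17609841]
0.125 0.14 157 [0.53540897 0.06115446 0.1315122 ]
0.093 0.1 13 [0.52051232 0.04917156 0.0986887 ]
```

View pics/z6.png

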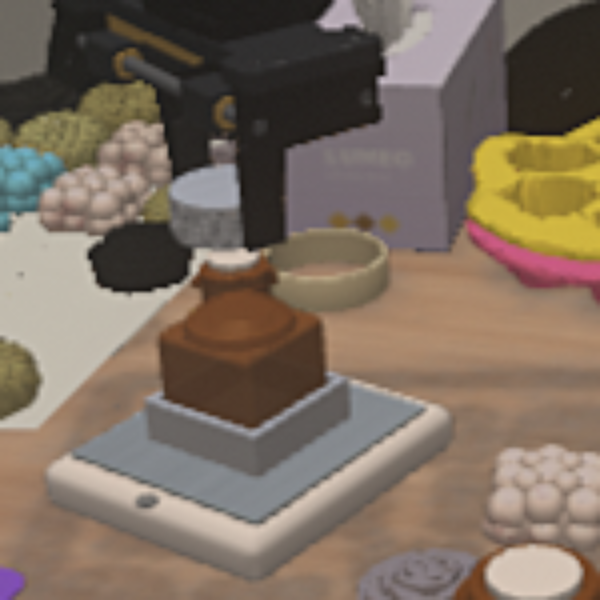

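View pics/scene6.png

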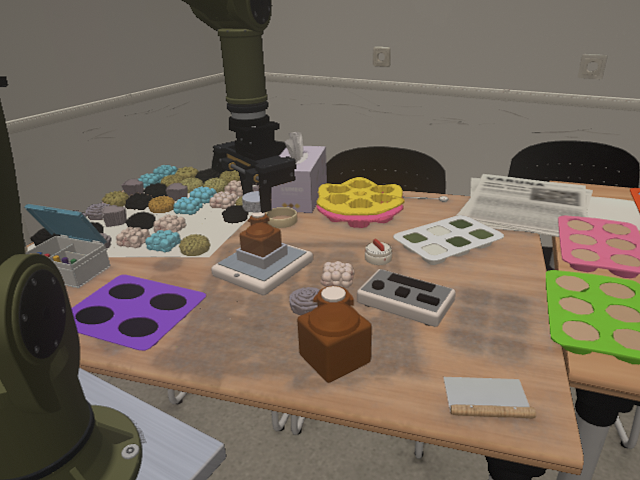

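The cap is held level above the open mouth, with the cap in the crop at (205,205) and the mouth at (235,265). Its top measures 0.176 m, which puts the rim at 0.152 m, about 20 mm above the mouth at about 0.131 m. The jar is still in its holder and the bystanders haven't moved.

```bash
python3 -c "
from bench import ctrl
print(ctrl.close_job())"
```

```text
the job is handed in; nothing more can be done
None
```

I pressed the three keys in order, unscrewed the cap of the small square jar and lifted it straight off. The job was handed in at about 19 s with the cap still held, and no verdict was reported.

- **Keys:** I pressed round, then square, then long. Each went down to about z = 0.037 m, the bottom of its travel, at 20, 13 and 11 N, and I lifted the tool clear of each before the next. A later picture showed all three keys up.
- **Cap:** I gripped it with 55 N and turned it 69° counterclockwise, raising the tool with the thread. I then lifted it in small steps. The vertical force stayed near zero and the jar's shoulder height did not change, so the jar stayed down in its holder.
- **Final pose:** The cap is level, with its rim about 20 to 21 mm above the mouth. By the tool position it is centred to within about 1 mm.
- **Check that disagreed:** A circle fit on the partly hidden cap put its centre about 2 to 3 mm off the mouth. I trusted the tool position over that fit because the fingers cover part of the cap.
- **Bystanders:** They looked unmoved in the last picture.

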